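# Let a pair of rollers out of a gravity dispenser

### The job

Let one pair of V-groove rollers out of their dispenser: with the fingertips press the pad of its rocker down to the stop and hold it there until two rollers have rolled into the catch pan, then let the pad come all the way back up so that the gate shuts and the next two roll down to it. Do not touch the rollers or the gate, and leave the dispenser with the plain rollers and everything else on the bench alone.

Things in the scene. Friction and masses are not known exactly. Their poses are not given: they have to be found in the camera images.
- vee: dispenser loaded with four V-groove rollers: a fixed steel gravity lane 58 mm wide inside, 380 mm long with the catch pan at its lower end, and a press pad out to one side. Origin on the table under the gate; x points up the lane, y to the side of the pad, z up. Lane floor 36 mm high at the gate, rising 8 degrees, walls 31 mm high; pan from x = -38 to -164 mm, floor 10 to 20 mm high
- vee_rocker (a joint): angle of its rocking lever, which turns on pivots 46 mm up the lane from the gate and 104 mm high: 0 = at rest, pad up, gate shut; grows as the pad is pressed; 0.48 rad = on its stop, gate fully open. Spring return: the pad takes about 3 N to start and 6 N at the stop. Press and release steadily (half a second or more); hit down faster, the pin may land on a roller
- vee_pad (a point): centre of the top of the press pad on that rocker: a black rubber-faced plate 50 x 53 mm, about 155 mm above the table at rest and 91 mm at the stop, tilted up to 14 degrees; it goes down 63 mm and 10 mm up the lane. Its middle lies 72 mm to the side of the lane's middle, 39 mm from the lane's wall; nothing stands above it
- vee_gate (a point): middle of the lower edge of the gate plate on that rocker, 53 mm wide, hanging across the lane, 22 mm above its floor when shut. As it lifts, a cross pin on the rocker, 76 mm up the lane, drops behind the second roller: one full stroke, held, lets just two rollers run into the pan within about a second; as the rocker comes back up the gate shuts and the next two roll down to it
- flat: the other dispenser, loaded with three plain rollers: the same model in every way as vee, frame alike
- flat_rocker (a joint): angle of the rocker on the plain-roller dispenser, as for vee_rocker
- v1: V-groove roller number 1 counted from the gate: white nylon, 48 mm across, 53 mm long, a V groove 38 mm wide and 14 mm deep round its middle, about 100 g, axis across the lane; origin at its centre
- v2: V-groove roller number 2 counted from the gate: white nylon, 48 mm across, 53 mm long, a V groove 38 mm wide and 14 mm deep round its middle, about 100 g, axis across the lane; origin at its centre
- v3: V-groove roller number 3 counted from the gate: white nylon, 48 mm across, 53 mm long, a V groove 38 mm wide and 14 mm deep round its middle, about 100 g, axis across the lane; origin at its centre
- v4: V-groove roller number 4 counted from the gate: white nylon, 48 mm across, 53 mm long, a V groove 38 mm wide and 14 mm deep round its middle, about 100 g, axis across the lane; origin at its centre
- p1: plain roller number 1 counted from the gate of the other dispenser: white nylon cylinder, 48 mm across, 53 mm long, no groove; origin at its centre
- p2: plain roller number 2 counted from the gate of the other dispenser: white nylon cylinder, 48 mm across, 53 mm long, no groove; origin at its centre
- p3: plain roller number 3 counted from the gate of the other dispenser: white nylon cylinder, 48 mm across, 53 mm long, no groove; origin at its centre
- oil: bystander: grey plastic oil bottle, 48 mm across, 130 mm high; origin at its underside
- tape: bystander: roll of packing tape, 100 mm across, 48 mm high, lying flat; origin at its underside
- driver: bystander: screwdriver, 190 mm long, lying
- carton: bystander: small cardboard carton, 110 x 80 x 60 mm; origin at its underside
- bearing: bystander: loose ball bearing, 52 mm across, 15 mm high; origin at its underside
- jar: bystander: glass jar with steel lid, 68 mm across, 85 mm high; origin at its underside
- mug: bystander: white mug, 80 mm across, 90 mm high; origin at its underside
There are look-alikes about, which are no part of the job. What is shaped like the v1 but pink or red is not meant.

How it is judged:
On the way:
1. the first two V-groove rollers are in the catch pan while the next two are still held back in the lane (x of v1 in the frame of vee between -0.165 and -0.06 m and z of each of v1, v2 in the frame of vee below 0.06 m and x of v2 in the frame of vee between -0.165 and -0.06 m and x of v3 in the frame of vee between 0 and 0.24 m and x of v4 in the frame of vee between 0.04 and 0.24 m), for 0.1 s.
At the end, for the whole second after the job is handed in: the rocker is back up (within 0.04 rad of rest), the first two V-groove rollers lie in the catch pan, the third lies at the shut gate and the fourth behind it, all at rest (value of joint vee_rocker below 0.04 rad and x of v1 in the frame of vee between -0.165 and -0.06 m and z of each of v1, v2 in the frame of vee below 0.06 m and x of v2 in the frame of vee between -0.165 and -0.06 m and x of v3 in the frame of vee between 0 and 0.038 m and x of v4 in the frame of vee between 0.048 and 0.086 m and linear speed of each of v1, v2, v3, v4 below 0.03 m/s); the robot touches nothing.
It fails at once if the dispenser with the plain rollers was worked (its rocker moved more than 0.08 rad) (value of joint flat_rocker above 0.08 rad).
It fails at once if a roller was touched, pushed, lifted or carried by the robot (contact force between any of the fingers, the arm and v1 above 0.5 N or contact force between any of the fingers, the arm and v2 above 0.5 N or contact force between any of the fingers, the arm and v3 above 0.5 N or contact force between any of the fingers, the arm and v4 above 0.5 N or contact force between any of the fingers, the arm and p1 above 0.5 N or contact force between any of the fingers, the arm and p2 above 0.5 N or contact force between any of the fingers, the arm and p3 above 0.5 N).
It fails at once if the gate was touched or lifted directly, or the lever worked with another part of the arm than the fingers (contact force between the fingers and vee_rocker_c0 above 0.5 N or contact force between the fingers and vee_rocker_c1 above 0.5 N or contact force between the arm and vee_rocker above 2 N).
It fails at once if a third V-groove roller got past the gate (x of any of v3, v4 in the frame of vee below -0.02 m).
It fails at once if a bystander was moved more than 30 mm (distance of any of oil, tape, driver, carton, bearing, jar, mug from where it was at the start of the episode above 0.03 m).
It also fails if it takes over 35 s, if anything falls off the work surface, if the arm or the gripper's body presses on something with over 40 N, if the wrist force passes 120 N, or if a joint passes its speed limit or range.

### The arm

A 7-joint arm with a two-finger parallel gripper is mounted at the origin on the work surface. World frame = base frame: x ahead of the robot, y to its left, z up, the work surface at z = 0. Lengths are in m, angles in rad, forces in N, time in s.
With the tool pointing down it reaches from about 0.35 to 0.9 m from the base axis. Payload 19.9 kg.
Tool frame: the origin (TCP) lies between the finger pads; the fingertips stand 19 mm ahead of it and the grasp point (between the pads) is the TCP; z points along the fingers, y is the line along which they close (so a half turn about z gives the same grasp; the last joint's range is limited). The gripper opens to 94 mm and grips with 3 to 60 N. Pads are 16 mm wide; open, the fingers measure 119 mm over their backs; the gripper's body (75 mm by 177 mm) begins 78 mm behind the grasp point.
Start: joints at [-1.175, 0.417, -0.01, 1.614, 0.005, 1.111, -0.053], TCP at [0.264, 0.566, 0.224] pointing down, gripper open.
Joint ranges: [-2.81, 2.81], [-0.39, 2.02], [-1.27, 1.25], [0.06, 2.57], [-1.19, 4.33], [0.19, 2], [-2.82, 2.82]. Speed limits (rad/s): [1.89, 1.89, 2.39, 2.39, 3.01, 3.01, 3.01].

### API

Orientations are given as a 3x3 rotation matrix whose columns are the frame's x, y, z axes.
In Python, from rig import robot gives the robot as it stands. Calls block until the motion is done:
- robot.move_ptp(position, orientation): joint-space move of the TCP to a pose.
- robot.move_linear(position, velocity=0.15, frame=None, threshold=None): straight line of the TCP; frame=None keeps the orientation; velocity is the mean speed in m/s. With threshold (N) it stops when the force on the tool has changed by that much, and returns True; else False.
- robot.goto_joints(angles): joint-space move.
- robot.gripper_to(opening): finger opening in m; the grip force is fixed at half the most; returns when the fingers have stopped.
- robot.pause(seconds).
- robot.ik(position, orientation): joint angles nearest the present ones, or None.
- robot.get_state(): the state.
- robot.grab_frame(name): name is "side" or "top" or "wrist"; returns the picture (384x512x3 uint8, red, green, blue); there is no depth.
- robot.camera_info(name): a dict with "fx", "fy", "cx", "cy" (pixels), "rvec" (rotation vector, rad) and "tvec" (3), from world to camera coordinates, as OpenCV has them. Camera axes: x right, y down, z forward; pixel columns grow to the right and rows downward; lengths in m; the calibration is good to about 2 mm. A picture is of the moment at which its call begins: read the wrist's pose just before it. camera_info takes no time and is no camera call; for the wrist camera it gives the pose at the moment of the call.
A pose or a line that the arm cannot do raises robot.PlanningError and nothing moves.
- robot.sign_off(): hands the job in; it is judged then, once.
The state is a dict: "time": time; "qpos": joint angles; "joint_vel": joint speeds; "effort": joint torques, N m; "ee_pos": TCP position; "tool_rot": TCP orientation; "force": force on the tool from outside, world axes, zero at the start; "moment": the same for the moment, N m; "opening": finger opening in m; "grasp_force": force on a finger pad.
Only numpy, scipy, OpenCV 4.12 (cv2) and the standard library are available. Lean on these libraries where they do the work, as an engineer would, in place of code of your own. Each camera call takes 0.05 s, during which the arm holds its last target. There are 200 camera calls.

## Working session

There is one attempt and no reset: what is moved stays moved. The work goes in short steps, each a Python script; the robot and the scene stay as the last script left them, time stands still between calls to the robot, and variables do not carry over. Pictures are saved under pics/ and viewed, at most 10 in all, crops included, and the job is handed in when it is done.

```bash
mkdir -p pics
python3 - <<'E'
from rig import robot
import cv2,numpy as np
for n in("top","side"):
    f=robot.grab_frame(n); cv2.imwrite(f"pics/{n}0.png",cv2.resize(f[:,:,::-1],(800,600),interpolation=cv2.INTER_CUBIC)); np.save(f"pics/{n}0.npy",f)
    c=robot.camera_info(n); print(n,c)
    R=cv2.Rodrigues(np.array(c["rvec"]))[0]; print(-R.T@np.array(c["tvec"]))
print(robot.get_state()["time"],robot.get_state()["tool_rot"])
E
```

```text
top {'fx': 435.75885050485743, 'fy': 435.75885050485743, 'cx': 256.76605831082605, 'cy': 202.61517235626476, 'rvec': array([ 2.08621884, -2.12992182,  0.22092793]), 'tvec': array([0.0094914 , 0.54673386, 1.55902961])}
[ 0.20652766 -0.00341007  1.63918151]
side {'fx': 440.87406135188195, 'fy': 440.87406135188195, 'cx': 249.69128514642492, 'cy': 184.65790210455242, 'rvec': array([ 2.27282226, -0.33377432,  0.13877047]), 'tvec': array([-0.50822837,  0.19459116,  1.21645819])}
[ 0.27287684 -0.89817822  0.94591037]
0.1 [[-9.06126943e-01  4.23005674e-01 -4.03658997e-04]
 [ 4.23005862e-01  9.06126381e-01 -1.01108094e-03]
 [-6.19269075e-05 -1.08691780e-03 -9.99999407e-01]]
```

View pics/top0.png

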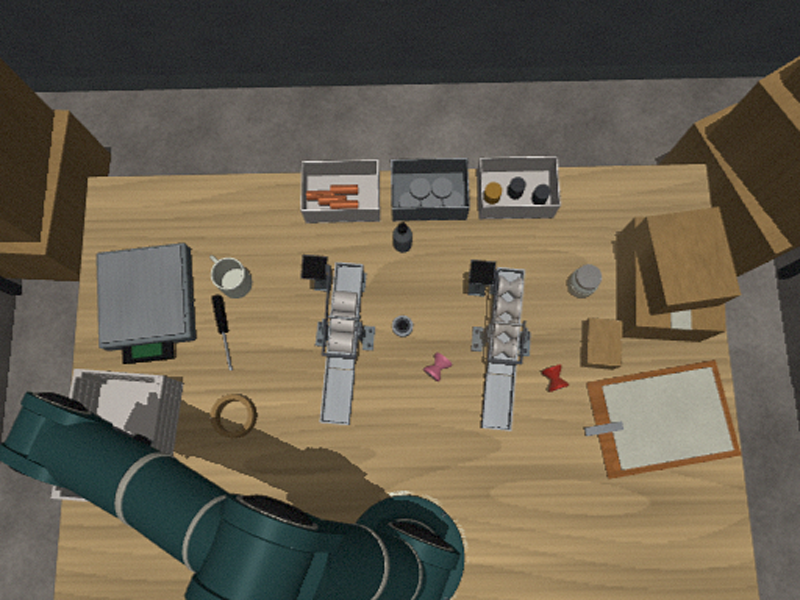

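View pics/side0.png

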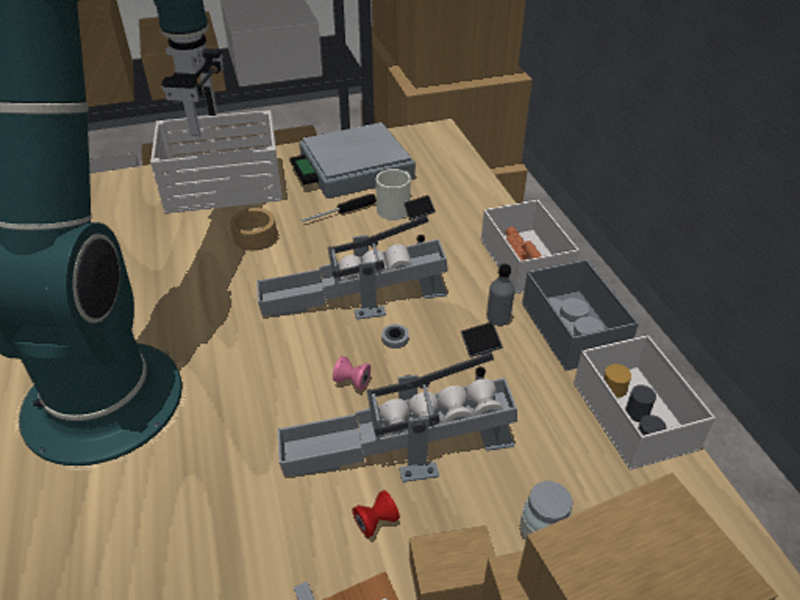

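Two candidates: the left dispenser, with its pad at top (313,267), holds three plain cylinders. The right one, with its pad at top (482,272) and side (481,340), holds four waisted rollers, so it fits "vee". The pink roller at (437,366) and red one at (555,377) are look-alikes. I'll confirm with one crop and measure the pad.

```bash
cat > h.py <<'E'
import cv2,numpy as np
from rig import robot
def cam(n):
    c=robot.camera_info(n); R=cv2.Rodrigues(np.array(c["rvec"]))[0]; t=np.array(c["tvec"])
    return c,R,t
def plane(n,uv,z):
    c,R,t=cam(n); o=-R.T@t
    d=R.T@np.array([(uv[0]-c["cx"])/c["fx"],(uv[1]-c["cy"])/c["fy"],1]); return o+d*(z-o[2])/d[2]
def proj(n,p):
    c,R,t=cam(n); q=R@np.array(p)+t; return np.array([c["fx"]*q[0]/q[2]+c["cx"],c["fy"]*q[1]/q[2]+c["cy"]])
def tri(a,b):
    P=[];
    for n in("top","side"):
        c,R,t=cam(n); P.append(np.array([[c["fx"],0,c["cx"]],[0,c["fy"],c["cy"]],[0,0,1]])@np.c_[R,t])
    X=cv2.triangulatePoints(P[0],P[1],np.array(a,float).reshape(2,1),np.array(b,float).reshape(2,1)).ravel(); return X[:3]/X[3]
def dark(f,uv,r=20,th=60):
    m=(f.max(2)<th).astype(np.uint8); m[:, :]*=1
    w=np.zeros_like(m); u,v=map(int,uv); w[v-r:v+r,u-r:u+r]=1; m*=w
    k,l,s,c=cv2.connectedComponentsWithStats(m); i=1+np.argmax(s[1:,4]); return c[i],s[i],cv2.minAreaRect(np.argwhere(l==i)[:,::-1].astype(np.float32))
E
python3 - <<'E'
from h import *
T=np.load("pics/top0.npy");S=np.load("pics/side0.npy")
a=dark(T,(482*.64,272*.64),14,45);b=dark(S,(481*.64,340*.64),18,45)
print(a,b); print("plane",plane("top",a[0],.155),"side",plane("side",b[0],.155),"tri",tri(a[0],b[0]))
# lane axis: pan bottom-end and lane top-end midpoints
lo=plane("top",np.array((497,429))*.64,.03); up=plane("top",np.array((509,270))*.64,.09)
print("lane",lo,up,np.hypot(*(up-lo)[:2]),np.degrees(np.arctan2(*(up-lo)[1::-1])))
A=cv2.resize(T[150:290,190:360],None,fx=3,fy=3,interpolation=2);B=cv2.resize(S[195:315,170:340],(510,360),interpolation=2)
B=cv2.copyMakeBorder(B,0,60,0,0,0);cv2.imwrite("pics/crop.png",cv2.resize(np.hstack([A,B]),(800,330))[:,:,::-1])
E
```

```text
(array([308.29107981, 174.23474178]), array([300, 167,  17,  15, 213], dtype=int32), ((308.0, 174.0), (14.0, 16.0), 90.0)) (array([307.67384615, 216.79384615]), array([296, 207,  25,  21, 325], dtype=int32), ((307.8999938964844, 217.20001220703125), (17.39252471923828, 19.922346115112305), 71.56504821777344))
plane [ 0.62458608 -0.18591208  0.155     ] side [ 0.62503253 -0.19497261  0.155     ] tri [ 0.62803307 -0.18717003  0.14610824]
lane [ 0.27992169 -0.21985603  0.03      ] [ 0.64698427 -0.25851504  0.09      ] 0.3690927426262179 -6.012223523227719
```

View pics/crop.png

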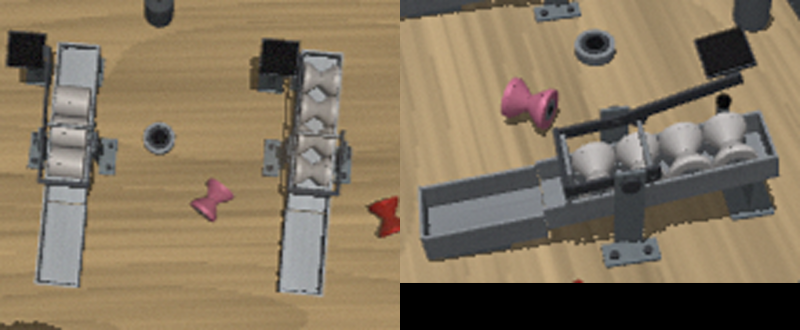

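The crop confirms it: the right dispenser holds four waisted V-groove rollers and the left one three plain ones. The pad is at about (0.626,-0.187), 70 mm off the lane axis (72 expected), and its triangulated height is 146 mm against the 155 given. I'll move above it with the fingers closed.

Run:
```python
from h import *
a=np.radians(-6.0);lx=np.array([np.cos(a),np.sin(a),0]);ly=np.array([-np.sin(a),np.cos(a),0])
R=np.c_[-lx,ly,[0,0,-1]]
p=robot.get_state()["ee_pos"]
robot.gripper_to(0.0)
robot.move_linear([p[0],p[1],.32],velocity=.3)
robot.move_ptp([.626,-.187,.30],R)
robot.move_linear([.626,-.187,.20],velocity=.2)
s=robot.get_state();print(s["time"],s["ee_pos"],s["force"],s["opening"])
f=robot.grab_frame("side");g=robot.grab_frame("wrist")
cv2.imwrite("pics/above.png",np.hstack([cv2.resize(f[130:330,150:350],(400,400)),cv2.resize(g,(400,300))[:, :] if 0 else cv2.copyMakeBorder(cv2.resize(g,(400,300)),0,100,0,0,0)])[:,:,::-1])
```

```text
5.5667 [ 0.62642097 -0.18727296  0.20106458] [0.20034177 0.07981926 1.27038703] 0.0006208612358544048
```

View pics/above.png

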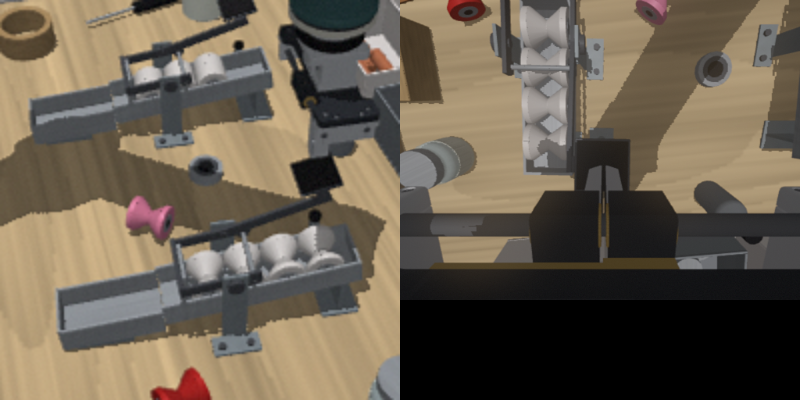

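Run:
```python
from h import *
s=robot.get_state();p=np.array(s["ee_pos"])
for d in(0,-.019,.078): 
    q=p+[0,0,d]; print(d,(proj("side",q)-[150,130])*2, proj("wrist",q)*400/512+[400,0])
for z in(.146,.155): print((proj("side",[.626,-.187,z])-[150,130])*2,proj("wrist",[.626,-.187,z])*400/512+[400,0])
f=robot.grab_frame("side");cv2.imwrite("pics/above2.png",cv2.resize(f[100:260,220:420],(800,640))[:600,:,::-1])
```

```text
0 [317.19906658 142.27872401] [603.61766896 183.9169598 ]
-0.019 [315.975875   153.42210399] [603.611516  175.3303088]
0.078 [322.5343797   93.67356471] [603.66760785 253.60831085]
[313.11674245 174.10610561] [603.84146309 162.12423085]
[313.66465741 169.08577214] [603.85302434 164.81629737]
```

View pics/above2.png

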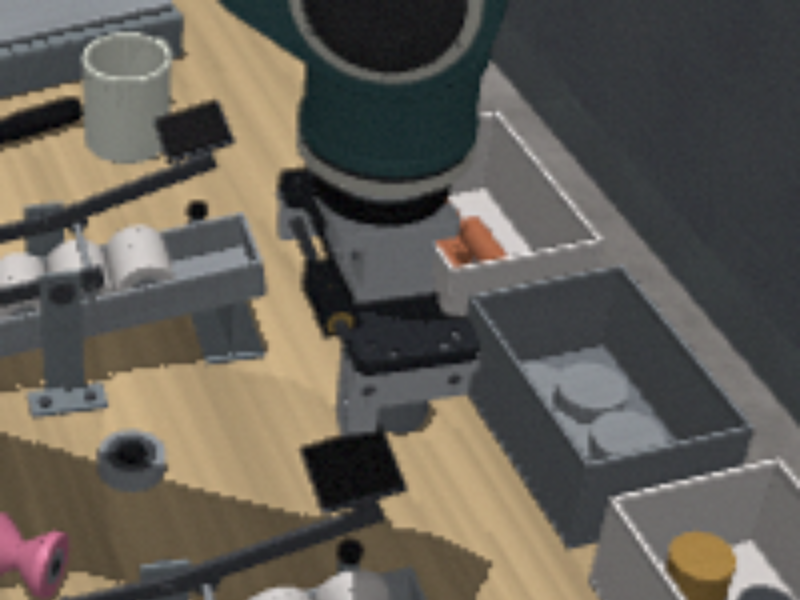

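In the side crop the fingertips are hidden behind the near end of the gripper body, around (352,426) by projection. The wrist view shows the tips over the pad, which is centred at (603,164) against a predicted (604,163). Pressing now.

Run:
```python
from h import *
a=np.radians(-6.0);lx=np.array([np.cos(a),np.sin(a),0])
p=np.array([.626,-.187,.180]); robot.move_linear(p,velocity=.1)
s=robot.get_state();print(s["ee_pos"],s["force"])
q=p+lx*.011;q[2]=.102
print(robot.move_linear(q,velocity=.06,threshold=14))
s=robot.get_state();print(s["time"],s["ee_pos"],s["force"])
robot.pause(1.2)
s=robot.get_state();print(s["time"],s["ee_pos"],s["force"])
f=robot.grab_frame("side");cv2.imwrite("pics/press.png",cv2.resize(f[170:320,160:360],(800,600))[:,:,::-1])
```

```text
[ 0.6257875  -0.18693152  0.17965   ] [-0.46785674 -0.09868361 -0.03841116]
True
7.1167 [ 0.6346026  -0.18815275  0.11166622] [-7.28736732  4.69250593 21.76188395]
8.3167 [ 0.63463173 -0.18808099  0.11192923] [-6.34621254  2.88728223 19.11522869]
```

View pics/press.png

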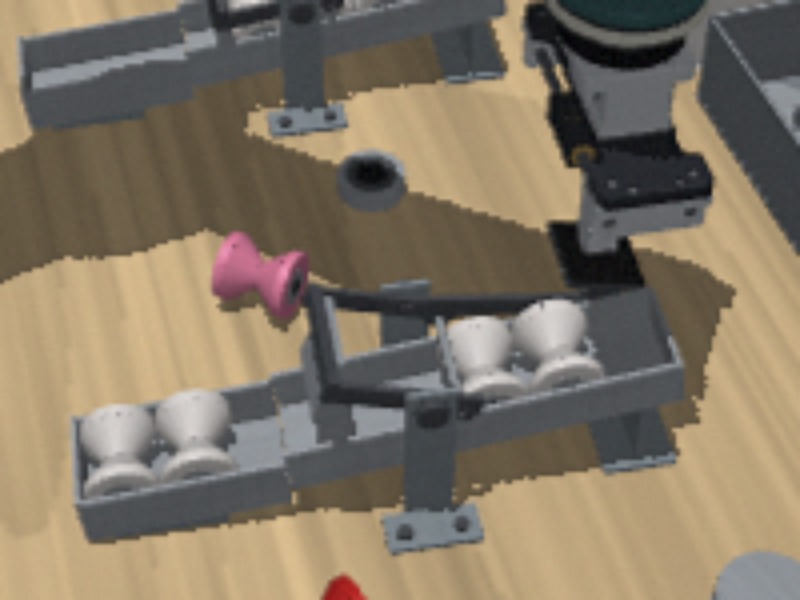

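The pad is on its stop. Two rollers are in the pan at (118,445) and (193,435), and the other two are held by the pin at (485,350) and (550,335). Releasing steadily.

Run:
```python
from h import *
robot.move_linear([.626,-.187,.182],velocity=.06)
robot.move_linear([.626,-.187,.28],velocity=.15)
robot.pause(1.5)
s=robot.get_state();print(s["time"],s["ee_pos"],s["force"])
f=robot.grab_frame("side");cv2.imwrite("pics/end.png",cv2.resize(f[170:320,160:360],(800,600))[:,:,::-1])
```

```text
12.0 [ 0.62599514 -0.18702134  0.28000846] [-0.67802526 -0.41143489 -0.74531643]
```

View pics/end.png

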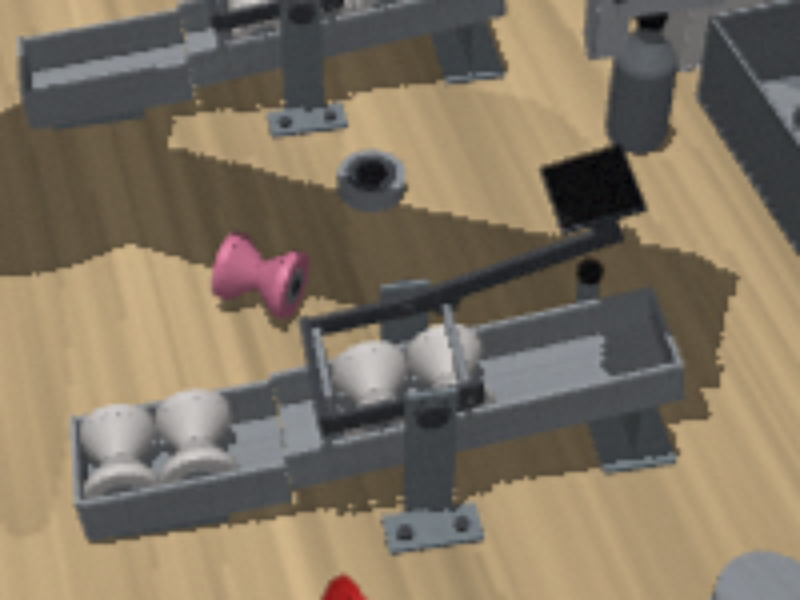

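The pad is back up at (593,187) and the gate is shut. The third and fourth rollers are at the gate at (368,372) and (443,357), and two are in the pan.

```bash
python3 -c "
from rig import robot
print(robot.sign_off())"
```

```text
the job is handed in; nothing more can be done
None
```

Two V-groove rollers are in the catch pan, the gate is shut with the next two resting at it, and the job is handed in after about 12 s; the hand-in call returned no verdict.

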